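Lay out the striker repair board

ROBOT

A 6-joint arm with a two-finger parallel gripper is mounted at the origin on the work surface. World frame = base frame: x ahead of the robot, y to its left, z up, the work surface at z = 0. Lengths are in m, angles in degrees, forces in N, time in s.
With the tool pointing down it reaches from about 0.375 to 0.9 m from the base axis. Payload 3.1 kg.
Tool frame: the origin (TCP) lies at the very end of the fingers, on their centre line; the grasp point (between the pads) lies 19 mm behind it (grip_point_offset is the distance from the TCP to the grasp point, in m); y points along the fingers, x is the direction in which the jaws open and shut, and the axes are right-handed (so a half turn about y gives the same grasp; the last joint's range is limited). The gripper opens to 87 mm and grips with 3 to 60 N. Pads are 19 mm wide; open, the fingers measure 117 mm over their backs; the gripper's body (75 mm by 190 mm) begins 51 mm behind the grasp point.
Start: joints at [-87.176, 30.224, 82.088, -0, 67.689, -10.227], TCP at [0.141, -0.609, 0.223] pointing down, gripper open.
Joint ranges: [-176.69, 176.69], [-43.24, 126.21], [12.49, 139.97], [-82, 262], [0, 151.66], [-163.58, 163.58]. Speed limits (degrees/s): [159.86, 159.86, 180, 180, 180, 180].

INTERFACE

Orientations are given as a 3x3 rotation matrix whose columns are the frame's x, y, z axes.
In Python, from rig import * gives the robot as it stands.
- The arm moves only by the tool send_rows, never from a script. Its argument "moves" is text: rows parted by semicolons, each of 5 numbers parted by spaces: the finger opening in mm, from 0 to 87, then the shift along the tool's x, y, z in mm, then the turn about the tool's y in degrees. In form: fingers dx dy dz yaw; .... A call has 1 to 20 rows; each row shifts and turns the commanded pose from where the row before left it, along the tool's axes as they then stand; what a row does not reach is not made up. A row lasts 1/12 s, in which the tool goes at most 41.7 mm and 7.16 degrees, less where a joint would pass 70% of its speed; a pose out of reach is approached as far as the arm can. A call is refused whole if a number of a shift passes 41.7 or a number of a turn 7.16, either way. A call with a gripper value outside its range is refused whole. The fingers move at their own pace and stop on an object; the grip force is fixed at half the most. Time passes only in rows, so rows that do not move let the fingers close. It gives the time, the measured TCP pose, the force and the opening at its end, in the units of the state.
- read_state(): the state, without advancing time (a new reading comes with each control period).
- capture(name): name is "side" or "top"; returns a dict with "image" (420x560x3 uint8, blue, green, red), "z_map" (420x560 float32, m along the optical axis (not along the pixel's ray), 0 where there is no reading), "mtx" (3x3 intrinsics, pixels), "distortion" ([k1, k2, p1, p2, k3] as OpenCV has them; the pictures are not rectified), "origin" and "rotation" of the camera in the world. Camera axes: x right, y up, looking along -z (the intrinsics and any distortion apply to the point x, -y, -z); pixel columns grow to the right and rows downward; lengths in m; the calibration is good to about 2 mm. A picture is of the moment at which its call begins.
- hand_in(): hands the job in, once; it reports no verdict.
Trained networks look in a picture, given as the dict that the camera call returned (one of the last four; its "shot" number tells which), for a name from the list of things; names that differ only in an ending like _2 or _b are one class to them, and where a whole thing is asked for, a point or a joint stands for the part that bears it (a point fixed in the world has none). Each returns a list of dicts, best first, with "p" (0 to 1); they miss things now and then, are a little off and sometimes report something else, mostly with a low value. They report only what shows in the picture. A call takes as long as a camera call. They do not tell look-alikes from the thing itself.
- search_frame(picture, name): "bbox" ([left, top, right, bottom] in pixels, round what is visible of it).
- masks_of(picture, name): "region" (420x560 bool, what is visible of it) and "bbox" ([left, top, right, bottom] in pixels, round what is visible of it).
- mark_of(picture, name): "pixel" ([row, column] in pixels: a listed point, or the origin of a listed thing).
The state is a dict: "time_s": time; "joint_positions": joint angles; "qvel": joint speeds; "tau": joint torques, N m; "position": TCP position; "tcp_rot": TCP orientation; "force": force on the tool from outside, world axes, zero at the start; "moment": the same for the moment, N m; "opening": opening from 0.0 (shut) to 1.0 (fully open).
Only numpy, scipy, OpenCV 4.12 (cv2) and the standard library are available. Lean on these libraries where they do the work, as an engineer would, in place of code of your own. Each camera call takes 0.05 s, during which the arm holds its last target. There are 200 camera calls.

TASK

Lay out the repair board: put the big tan striker flat in the middle of the round zinc plate, then set the knobbed dark steel weight upright and centred on top of it to press it, lowering the weight gently and never dropping it. Stand the brass file holder, holes up, on the board midway between the zinc plate and the black tripod stand, and the polish tin upright on the board straight behind the plate (away from the robot, square to the board's long edge), with a gap of about 30 mm between plate and tin. Leave the cork sanding block and the small playing piece where they lie, and finish with everything released and still.

Things in the scene. Friction and masses are not known exactly. Their poses are not given: they have to be found in the camera images.
- striker: Loose tan wooden striker lying flat on the bench: a plain disc 41 mm in diameter and 14 mm thick, about 20 g. Origin: centre of its underside, z up. (A second tan striker is clamped in the vise: that one stays there.)
- weight: Loose dark steel press weight standing upright, about 0.28 kg: a cylinder 36 mm in diameter and 32 mm tall, with a knob on top (20 mm in diameter, from 39 to 48 mm up, on a 12 mm neck); 48 mm tall in all. Origin: centre of its underside, z up.
- file_holder: Loose brass file holder, now empty: a block 60 mm (own x) by 34 mm (own y) by 30 mm tall with a row of four dark holes in its top, about 0.35 kg. Origin: centre of its underside, z up. On the board its long side may point any way.
- tin: Loose round polish tin of bare aluminium with a white disc on its lid, 50 mm in diameter and 26 mm tall, about 90 g, standing upright. Origin: centre of its underside, z up.
- plate: Round zinc sizing plate, 96 mm in diameter and 8 mm thick, fixed on the front row of the board, at its left or its right end. Origin: centre of its underside (on the board's top); its top is 14 mm above the bench. Its x axis points square to the board's long edges, away from the robot (behind); its y axis along the board to the left.
- stand: Black wooden tripod stand, fixed on the front row of the board at the other end from the zinc plate: a disc 72 mm in diameter on three splayed legs, 60 mm tall; its top is 66 mm above the bench. It stays empty. Origin: centre of its foot, on the board's top.
- board: Plywood repair board fixed flat on the bench, 370 mm (own y) by 205 mm (own x) and 6 mm thick, turned up to 0.2 rad. Origin: on its underside, at the middle of the front row, midway between the plate and the stand, which are 125 mm to either side along y. Own x points away from the robot (behind); the board reaches from x = -60 mm to x = +145 mm.
- sanding_block: Bystander, loose: dark brown cork sanding block with a grey underside, 64 mm (own x) by 36 mm (own y) by 24 mm tall. Must not be moved. Origin: centre of its underside.
- coin: Bystander, loose: small pale wooden playing piece, a disc 31 mm in diameter and 9 mm thick, smaller than the striker. Must not be moved. Origin: centre of its underside.
- vise: Bystander, fixed to the bench well to the robot's left: cast iron bench vise, 115 mm tall (126 mm with the striker clamped in its jaws), about 180 mm long along its own x, 110 mm wide across its round foot, with a turning handle at its -x end. An obstacle only. Origin: centre of its foot.
There are look-alikes about, which are no part of the job. Leave any red look-alike of the file_holder alone.

How it is judged:
By the outcome, as a careful person would: the job done as asked, in the order asked, and still so for the second after the job is handed in, with the robot touching nothing.
It also fails if it takes over 106 s, if anything falls off the work surface, if the arm or the gripper's body presses on something with over 40 N, if the wrist force passes 120 N, or if a joint passes its speed limit or range.

## Working session

There is one attempt and no reset: what is moved stays moved. The work goes in short steps, Python scripts to look and compute and a tool call to move; the robot and the scene stay as the last step left them, time stands still between calls to the robot, and variables do not carry over. Pictures are saved under pics/ and viewed, about 12 in all and at most 16, crops included, and the job is handed in when it is done.

Besides the shell and the picture viewer there is one more tool, called after ">>>" by a JSON object that holds its "api" and its "payload", one argument or row to a line. send_rows: Moves the arm, as the interface text tells. Its arguments: {"type":"object","properties":{"moves":{"type":"string"}},"required":["moves"]}

```bash
mkdir -p pics; ls; cat > h.py <<'E'
from rig import *
import numpy as np, cv2
def world(c,uv,z=None,d=None):
    p=cv2.undistortPoints(np.array(uv,float).reshape(-1,1,2),c["mtx"],np.array(c["distortion"],float)).reshape(-1,2)
    r=np.c_[p[:,0],-p[:,1],-np.ones(len(p))]
    R=np.array(c["rotation"]);o=np.array(c["origin"])
    if d is not None: return o+(r*np.array(d).reshape(-1,1))@R.T
    w=r@R.T
    return o+w*((z-o[2])/w[:,2])[:,None]
def cloud(c,m):
    m=m&(c["z_map"]>0); v,u=np.nonzero(m)
    return world(c,np.c_[u,v],d=c["z_map"][m])
E
cat > a.py <<'E'
from h import *
np.set_printoptions(precision=4,suppress=True)
s=read_state(); print(s["time_s"],s["position"],s["tcp_rot"],s["opening"],s["force"])
names="striker weight file_holder tin plate stand board sanding_block coin vise".split()
ims=[]
for n in("top","side"):
    c=capture(n); im=c["image"].copy(); cv2.imwrite(f"pics/{n}0.png",im); print(n,c["origin"])
    for k in names:
        for r in masks_of(c,k)[:4]:
            P=cloud(c,r["region"])
            if len(P)<5: print(k,r["p"],r["bbox"],"nodepth");continue
            zt=np.percentile(P[:,2],95); T=P[P[:,2]>zt-.004]
            rect=cv2.minAreaRect((T[:,:2]*1000).astype(np.float32))
            print(k,round(r["p"],2),np.round(r["bbox"]),"ztop %.3f"%zt,np.round(T.mean(0),4),[np.round(x,1) for x in rect])
E
python3 a.py
```

```text
pics
0.0 [ 0.1411 -0.6081  0.2216] [[ 0.2258 -0.0001  0.9742]
 [-0.9742  0.0022  0.2258]
 [-0.0022 -1.      0.0004]] 1.0021667279803328 [-0.4862  0.6279  0.464 ]
top [0.3207 0.0763 1.2446]
striker 0.72 [195. 208. 212. 224.] ztop 0.017 [0.5114 0.3037 0.0152] [array([511.9, 304. ]), array([38.9, 32.2]), np.float64(10.5)]
weight 0.67 [420. 262. 430. 278.] ztop 0.049 [ 0.3659 -0.3192  0.0486] [array([ 365.8, -319.7]), array([16.2, 20.1]), np.float64(1.9)]
file_holder 0.87 [410. 171. 426. 195.] ztop 0.032 [ 0.619  -0.313   0.0305] [array([ 618., -313.]), array([32.8, 57.4]), np.float64(74.4)]
file_holder 0.72 [457. 194. 476. 219.] ztop 0.032 [ 0.5533 -0.454   0.0304] [array([ 553.2, -454.3]), array([56.7, 31.7]), np.float64(3.4)]
file_holder 0.59 [442. 165. 464. 181.] ztop 0.033 [ 0.6464 -0.4182  0.0312] [array([ 645.8, -415.6]), array([60.2, 31.5]), np.float64(73.0)]
file_holder 0.51 [406. 143. 431. 162.] ztop 0.033 [ 0.7161 -0.3125  0.0307] [array([ 715.9, -312.8]), array([58.5, 32.9]), np.float64(78.5)]
tin 0.61 [184. 252. 203. 269.] ztop 0.030 [0.3859 0.3231 0.0279] [array([386.6, 325
[... 2189 characters left out ...]
), array([67.6, 66.8]), np.float64(67.2)]
board 0.92 [247. 164. 374. 268.] ztop 0.010 [ 0.5255 -0.0212  0.0084] [array([520.2, -20.5]), array([369.7, 207.1]), np.float64(81.8)]
sanding_block 0.91 [208. 255. 229. 280.] ztop 0.028 [0.611  0.3043 0.0258] [array([611.3, 303.4]), array([33.5, 62.7]), np.float64(63.5)]
coin 0.62 [280. 227. 314. 256.] ztop 0.018 [0.4967 0.1082 0.0163] [array([495.2, 108.1]), array([89.9, 97. ]), np.float64(9.9)]
vise 0.65 [133. 316. 195. 391.] ztop 0.118 [0.5641 0.5782 0.1176] [array([565. , 578.2]), array([68.6, 68.1]), np.float64(72.2)]
vise 0.45 [279. 228. 313. 255.] ztop 0.018 [0.4961 0.1089 0.0163] [array([494.4, 108.7]), array([91.5, 91.2]), np.float64(33.8)]
```

```bash
python3 - <<'E'
import cv2
i=cv2.imread("pics/top0.png")
a=cv2.resize(i[130:290,170:490],None,fx=2.5,fy=2.5,interpolation=3)
cv2.imwrite("pics/ta.png",a)
b=cv2.resize(i[135:285,395:485],None,fx=4,fy=4,interpolation=3);s=cv2.imread("pics/side0.png")
c=cv2.resize(s[100:220,295:395],None,fx=4,fy=4,interpolation=3)[:600]
c=cv2.copyMakeBorder(c,0,600-c.shape[0],0,0,0)
cv2.imwrite("pics/tb.png",cv2.hconcat([b,c]))
E
```

```text
(no output)
```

View pics/ta.png

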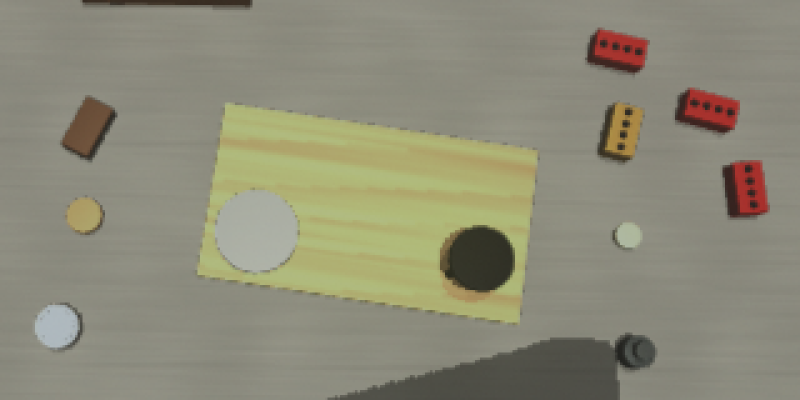

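View pics/tb.png

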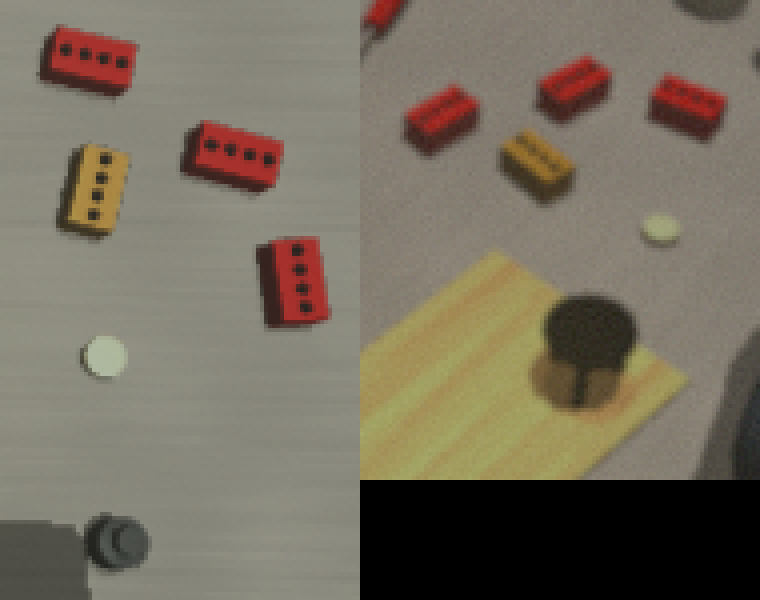

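In the top view: brass holder at (418,183), which is the only brass one among three red look-alikes at (453,173), (418,152) and (467,206). The loose striker is at (203,216), tan and 39 mm; the smaller pale piece at (418,224) is the coin. Tin at (193,260), weight at (425,270), plate at the board's left end, stand at its right. Next I move over the striker.

>>> {"api": "send_rows", "payload": {
  "moves": "87 -22.6 0 31.6 0;87 -22.6 0 31.6 0;87 -22.6 0 31.6 0;87 -22.6 0 31.6 0;87 -22.6 0 31.6 0;87 -22.6 0 31.6 0;87 -22.6 0 31.6 0;87 -22.6 0 31.6 0;87 -22.6 0 31.6 0;87 -22.6 0 31.6 0;87 -22.6 0 31.6 0;87 -22.6 0 31.6 0;87 -22.6 0 31.6 0;87 -22.6 0 31.6 0"
}}

```text
time_s: 2.27
position: [0.5018, -0.1991, 0.2228]
tcp_rot: [[0.226, 0.0, 0.974], [-0.974, -0.0, 0.226], [0.0, -1.0, 0.0]]
force: [0.3, -0.5, -0.7]
opening: 1.0
```

>>> {"api": "send_rows", "payload": {
  "moves": "87 -37.6 0 9.6 0;87 -37.6 0 9.6 0;87 -37.6 0 9.6 0;87 -37.6 0 9.6 0;87 -37.6 0 9.6 0;87 -37.6 0 9.6 0;87 -37.6 0 9.6 0;87 -37.6 0 9.6 0;87 -37.6 0 9.6 0;87 -37.6 0 9.6 0;87 -37.6 0 9.6 0;87 -37.6 0 9.6 0;87 -37.6 0 9.6 0;87 0 25 0 0;87 0 25 0 0;87 0 25 0 0;87 0 0 0 0;87 0 0 0 0"
}}

```text
time_s: 3.77
position: [0.5109, 0.3034, 0.1465]
tcp_rot: [[0.226, -0.003, 0.974], [-0.974, -0.001, 0.226], [0.0, -1.0, -0.003]]
force: [0.4, 0.1, 0.8]
opening: 0.998
```

```bash
cat > go.py <<'E'
# usage: go.py x y z [toolangle_deg]: remaining yaw (about tool y) then shift in the tool axes after that yaw
import sys; from h import *
x,y,z=map(float,sys.argv[1:4]); s=read_state(); R=np.array(s["tcp_rot"]); a=np.degrees(np.arctan2(R[1,0],R[0,0]))
t=float(sys.argv[4]) if len(sys.argv)>4 else a
w=(a-t+180)%360-180
th=np.radians(w); Ry=np.array([[np.cos(th),0,np.sin(th)],[0,1,0],[-np.sin(th),0,np.cos(th)]])
d=(R@Ry).T@(np.array([x,y,z])-s["position"])*1000
print("t",s["time_s"],"pos",np.round(s["position"],4),"ang",round(a,2),"tilt",np.round(R[2],3),"open",round(s["opening"]*87,1),"F",np.round(s["force"],1),"j6",round(s["joint_positions"][5],1))
print("yaw",round(w,2),"shift",np.round(d,1),"len",round(np.linalg.norm(d),1))
E
cat > look.py <<'E'
import sys; from h import *
np.set_printoptions(precision=4,suppress=True)
for n in("top","side"):
    c=capture(n); cv2.imwrite(f"pics/{n}_{sys.argv[1]}.png",c["image"])
    for k in sys.argv[2:]:
        for r in masks_of(c,k)[:2]:
            P=cloud(c,r["region"])
            if len(P)<5: continue
            zt=np.percentile(P[:,2],95); T=P[P[:,2]>zt-.004]; q=cv2.minAreaRect((T[:,:2]*1000).astype(np.float32))
            print(n,k,round(r["p"],2),np.round(r["bbox"]),"ztop %.3f"%zt,np.round(q[0],1),np.round(q[1],1),round(q[2],1))
E
python3 go.py 0.5115 0.3045 0.003; python3 look.py a striker tin
```

```text
t 3.7667 pos [0.5109 0.3034 0.1465] ang -76.94 tilt [ 0.    -1.    -0.003] open 86.8 F [0.4 0.1 0.8] j6 96.9
yaw 0.0 shift [ -1.  143.5   1.3] len 143.5
top striker 0.57 [202. 212. 211. 222.] ztop 0.018 [509.4 293.5] [16.8 25. ] 71.2
side striker 0.7 [240. 279. 255. 296.] ztop 0.017 [511.2 303.1] [34.3 39.2] 63.1
side tin 0.88 [272. 305. 291. 326.] ztop 0.030 [384.5 323.9] [44.4 45.2] 49.3
```

>>> {"api": "send_rows", "payload": {
  "moves": "87 -1 35 1 0;87 0 35 0 0;87 0 33 0 0;87 0 20 0 0;87 0 12 0 0;87 0 7 0 0;87 0 0 0 0;30 0 0 0 0;30 0 0 0 0;30 0 0 0 0;30 0 0 0 0;30 0 0 0 0;30 0 0 0 0;30 0 0 0 0;30 0 0 0 0"
}}

```text
time_s: 5.32
position: [0.5126, 0.3049, 0.0057]
tcp_rot: [[0.226, 0.0, 0.974], [-0.974, 0.0, 0.226], [0.0, -1.0, 0.0]]
force: [-1.1, 0.3, 0.0]
opening: 0.477
```

>>> {"api": "send_rows", "payload": {
  "moves": "30 0 -5 0 0;30 0 -15 0 0;30 0 -30 0 0;30 0 -30 0 0;30 0 -20 0 0;30 0 0 0 0;30 0 0 0 0"
}}

```text
time_s: 5.9
position: [0.5135, 0.3052, 0.1071]
tcp_rot: [[0.226, 0.003, 0.974], [-0.974, 0.001, 0.226], [-0.0, -1.0, 0.003]]
force: [-0.6, -0.4, 0.7]
opening: 0.456
```

```bash
python3 go.py 0.4961 0.1081 0.104; python3 look.py b striker plate
```

```text
t 5.9 pos [0.5135 0.3052 0.1071] ang -76.94 tilt [-0.    -1.     0.003] open 39.7 F [-0.6 -0.4  0.7] j6 97.0
yaw 0.0 shift [188.1   2.9 -61.4] len 197.9
top plate 0.93 [256. 205. 294. 238.] ztop 0.018 [496.  106.6] [91.  94.1] 10.4
side plate 0.98 [278. 228. 314. 255.] ztop 0.018 [495.8 107.4] [91.9 94.5] 37.5
```

```bash
python3 - <<'E'
import cv2
a=[cv2.resize(cv2.imread(f"pics/{n}_b.png")[r:r+100,c:c+100],None,fx=4,fy=4,interpolation=3) for n,r,c in(("side",220,200),("top",160,160))]
cv2.imwrite("pics/vb.png",cv2.hconcat(a))
E
```

```text
(no output)
```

View pics/vb.png

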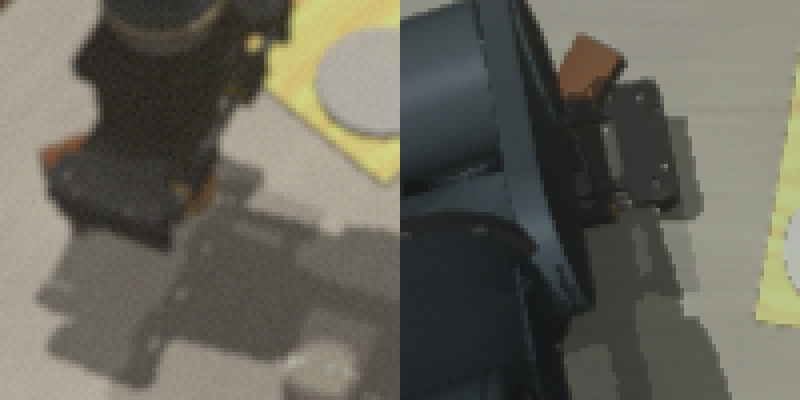

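The picture shows the tan striker between the fingers, clear of the bench (side crop about (190,190)). Next I carry it to the plate.

>>> {"api": "send_rows", "payload": {
  "moves": "30 37.6 0 -12.1 0;30 37.6 0 -12.1 0;30 37.6 0 -12.1 0;30 37.6 0 -12.1 0;30 37.6 0 -12.1 0;30 0 30 0 0;30 0 25 0 0;30 0 15 0 0;30 0 5 0 0;30 0 0 0 0;30 0 0 0 0"
}}

```text
time_s: 7.12
position: [0.4962, 0.1082, 0.0304]
tcp_rot: [[0.226, -0.0, 0.974], [-0.974, -0.0, 0.226], [-0.0, -1.0, -0.0]]
force: [0.6, 0.5, 0.4]
opening: 0.456
```

```bash
for i in 1 ; do python3 go.py 0.4963 0.108 0.0197; done; python3 look.py c striker plate
```

```text
t 7.1167 pos [0.4962 0.1082 0.0304] ang -76.93 tilt [-0. -1. -0.] open 39.6 F [0.6 0.5 0.4] j6 76.6
yaw 0.0 shift [ 0.2 10.7  0.1] len 10.7
side plate 0.89 [278. 229. 315. 254.] ztop 0.018 [477.  114.2] [96.3 55.9] 70.7
```

>>> {"api": "send_rows", "payload": {
  "moves": "30 0 5 0 0;30 0 3 0 0;30 0 2 0 0;30 0 0 0 0"
}}

```text
time_s: 7.75
position: [0.4957, 0.108, 0.02]
tcp_rot: [[0.226, -0.001, 0.974], [-0.974, 0.0, 0.226], [-0.0, -1.0, -0.001]]
force: [-0.2, 0.2, 0.6]
opening: 0.459
```

>>> {"api": "send_rows", "payload": {
  "moves": "30 0 1 0 0;30 0 0.5 0 0;30 0 0 0 0;50 0 0 0 0;60 0 0 0 0;60 0 0 0 0;60 0 0 0 0;60 0 -15 0 0;60 0 -35 0 0;60 0 -40 0 0;60 0 -40 0 0;60 41 0 0 0;60 41 0 0 0;60 41 0 0 0;60 41 0 0 0;60 0 0 0 0"
}}

```text
time_s: 9.08
position: [0.5369, -0.0591, 0.1496]
tcp_rot: [[0.22, 0.006, 0.975], [-0.975, -0.004, 0.22], [0.006, -1.0, 0.005]]
force: [1.1, -0.4, 0.3]
opening: 0.689
```

```bash
python3 go.py 0.3658 -0.3194 0.149; python3 look.py d striker plate weight stand
```

```text
t 9.0833 pos [ 0.5369 -0.0591  0.1496] ang -77.29 tilt [ 0.006 -1.     0.005] open 60.0 F [ 1.1 -0.4  0.3] j6 59.3
yaw 0.0 shift [ 216.3    0.8 -224.2] len 311.5
top striker 0.68 [199. 171. 218. 193.] ztop 0.027 [613.  301.3] [34.9 63.1] 64.2
top striker 0.49 [265. 218. 279. 221.] ztop 0.032 [503.4 105.8] [26.5 12.6] 79.7
top plate 0.72 [256. 207. 290. 226.] ztop 0.017 [520.4  98.5] [90.  45.2] 71.2
top weight 0.56 [421. 262. 428. 277.] ztop 0.049 [ 365.8 -319.7] [16.3 19.8] 0.9
side striker 0.5 [290. 231. 303. 248.] ztop 0.032 [494.4 108.7] [37.8 38.2] 44.6
side plate 0.97 [279. 227. 312. 254.] ztop 0.018 [496.7 108.8] [90.9 92.2] 12.1
side stand 0.72 [342. 174. 363. 202.] ztop 0.070 [ 460.2 -138.8] [69.7 67.3] 49.9
```

>>> {"api": "send_rows", "payload": {
  "moves": "80 27 0 -28 0;80 27 0 -28 0;80 27 0 -28 0;80 27 0 -28 0;80 27 0 -28 0;80 27 0 -28 0;80 27 0 -28 0;80 27 0 -28 0;80 0 0 0 0;80 0 0 0 0"
}}

```text
time_s: 10.42
position: [0.3631, -0.3144, 0.1492]
tcp_rot: [[0.222, 0.001, 0.975], [-0.975, -0.001, 0.222], [0.001, -1.0, 0.0]]
force: [0.4, 0.3, -0.3]
opening: 0.921
```

```bash
python3 go.py 0.366 -0.3197 0.009; python3 - <<'E'
from h import *
# knob/body colour-free: circle fits of striker vs plate in both views by mask contour back-projected
for n in("top","side"):
    c=capture(n); cv2.imwrite(f"pics/{n}_e.png",c["image"])
    for k,z in(("striker",.028),("plate",.014),("weight",.048)):
        for r in masks_of(c,k)[:2]:
            cs,_=cv2.findContours(r["region"].astype(np.uint8),0,1)
            w=world(c,max(cs,key=len).reshape(-1,2),z=z)[:,:2]*1000
            e=cv2.minEnclosingCircle(w.astype(np.float32)); P=cloud(c,r["region"])
            T=P[P[:,2]>np.percentile(P[:,2],95)-.004]
            print(n,k,round(r["p"],2),np.round(e[0],1),round(e[1],1),np.round(T.mean(0)*1000,1),len(T))
E
```

```text
t 10.4167 pos [ 0.3631 -0.3144  0.1492] ang -77.18 tilt [ 0.001 -1.     0.   ] open 80.1 F [ 0.4  0.3 -0.3] j6 22.9
yaw 0.0 shift [  5.7 140.2   1.6] len 140.3
top striker 0.45 [494.5 106.9] 20.6 [496.5 106.9  29. ] 84
top plate 0.96 [497.4 106.4] 47.8 [494.3 107.   15.2] 352
top plate 0.15 [386.4 324.6] 26.3 [386.9 325.7  28. ] 122
side striker 0.48 [492.4 111.6] 25.2 [492.7 108.4  29.5] 85
side plate 0.69 [496.9 108.1] 49.6 [496.2 108.5  16.2] 251
```

>>> {"api": "send_rows", "payload": {
  "moves": "80 5.7 35 1.6 0;80 0 35 0 0;80 0 35 0 0;80 0 20 0 0;80 0 10 0 0;80 0 5 0 0;80 0 0 0 0;25 0 0 0 0;25 0 0 0 0;25 0 0 0 0;25 0 0 0 0;25 0 0 0 0;25 0 0 0 0;25 0 0 0 0;25 0 0 0 0;25 0 0 0 0"
}}

```text
time_s: 12.15
position: [0.3671, -0.3188, 0.0093]
tcp_rot: [[0.226, 0.001, 0.974], [-0.974, -0.002, 0.226], [0.002, -1.0, 0.001]]
force: [0.0, -1.9, 1.1]
opening: 0.405
```

>>> {"api": "send_rows", "payload": {
  "moves": "25 0 -5 0 0;25 0 -15 0 0;25 0 -35 0 0;25 0 -40 0 0;25 0 -35 0 0;25 0 0 0 0;25 0 0 0 0"
}}

```text
time_s: 12.73
position: [0.3669, -0.3182, 0.1406]
tcp_rot: [[0.226, 0.002, 0.974], [-0.974, -0.003, 0.226], [0.003, -1.0, 0.001]]
force: [-1.3, -0.1, -3.7]
opening: 0.401
```

```bash
python3 go.py 0.495 0.1076 0.139; python3 look.py f weight
```

```text
t 12.7333 pos [ 0.3669 -0.3182  0.1406] ang -76.94 tilt [ 0.003 -1.     0.001] open 34.9 F [-1.3 -0.1 -3.7] j6 22.8
yaw 0.0 shift [-385.8    0.7  221. ] len 444.6
top weight 0.32 [253. 173. 383. 260.] ztop 0.009 [522.1 -22.9] [369.  204.7] 82.0
```

>>> {"api": "send_rows", "payload": {
  "moves": "25 -20 0 11.5 0;25 -32 0 18.4 0;25 -32 0 18.4 0;25 -32 0 18.4 0;25 -32 0 18.4 0;25 -32 0 18.4 0;25 -32 0 18.4 0;25 -32 0 18.4 0;25 -32 0 18.4 0;25 -32 0 18.4 0;25 -32 0 18.4 0;25 -32 0 18.4 0;25 -22 0 13 0;25 -12 0 7 0;25 -12 0 7 0;25 0 25 0 0;25 0 25 0 0;25 0 20 0 0;25 0 10 0 0;25 0 0 0 0"
}}

```text
time_s: 14.6
position: [0.5039, 0.1434, 0.0554]
tcp_rot: [[0.226, -0.009, 0.974], [-0.974, -0.001, 0.226], [-0.001, -1.0, -0.009]]
force: [-0.1, -0.0, -2.8]
opening: 0.404
```

```bash
python3 go.py 0.496 0.108 0.0373; python3 look.py g weight striker
```

```text
t 14.6 pos [0.5039 0.1434 0.0554] ang -76.95 tilt [-0.001 -1.    -0.009] open 35.2 F [-0.1 -0.  -2.8] j6 80.6
yaw 0.0 shift [ 32.8  18.2 -15.5] len 40.6
top weight 0.28 [351. 220. 374. 247.] ztop 0.069 [ 464.2 -141. ] [67.9 69.3] 14.2
```

I sent one row too many and overshot by 36 mm, still 18 mm clear above the striker. Correcting now.

>>> {"api": "send_rows", "payload": {
  "moves": "25 8 -5 -4 0;25 12 0 -5.5 0;25 10 0 -5 0;25 2.8 0 -1 0;25 0 0 0 0;25 0 0 0 0"
}}

```text
time_s: 15.4
position: [0.4994, 0.1079, 0.0644]
tcp_rot: [[0.225, 0.001, 0.974], [-0.974, 0.0, 0.225], [-0.0, -1.0, 0.001]]
force: [0.1, -0.5, -3.3]
opening: 0.396
```

```bash
python3 go.py 0.496 0.108 0.0373;python3 go.py 0.496 0.108 0.0373; python3 look.py g weight striker;python3 - <<'E'
import cv2
a=[cv2.resize(cv2.imread(f"pics/{n}_g.png")[r:r+100,c:c+100],None,fx=4,fy=4,interpolation=3) for n,r,c in(("side",190,250),("top",170,220))]
cv2.imwrite("pics/vg.png",cv2.hconcat(a))
E
```

```text
t 15.4 pos [0.4994 0.1079 0.0644] ang -77.02 tilt [-0.    -1.     0.001] open 34.4 F [ 0.1 -0.5 -3.3] j6 76.6
yaw 0.0 shift [-0.9 27.1 -3.3] len 27.3
t 15.4 pos [0.4994 0.1079 0.0644] ang -77.02 tilt [-0.    -1.     0.001] open 34.4 F [ 0.1 -0.5 -3.3] j6 76.6
yaw 0.0 shift [-0.9 27.1 -3.3] len 27.3
top weight 0.39 [351. 220. 375. 248.] ztop 0.069 [ 463.1 -139.8] [68.7 64.8] 46.3
side striker 0.38 [290. 235. 302. 246.] ztop 0.032 [467.4 138.5] [28.6 94.2] 39.5
```

View pics/vg.png

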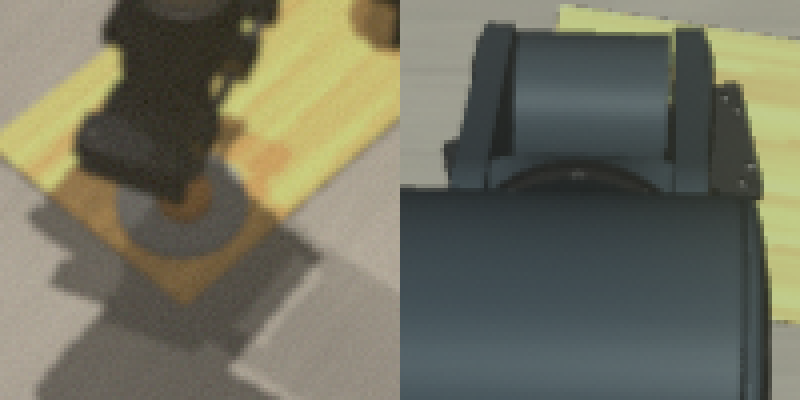

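The side crop shows the weight in the fingers just above the striker, which sits in the middle of the plate (185,200). Lowering gently.

>>> {"api": "send_rows", "payload": {
  "moves": "25 -0.9 0 -3.3 0;25 0 8 0 0;25 0 8 0 0;25 0 5 0 0;25 0 2.5 0 0;25 0 1 0 0;25 0 0 0 0;25 0 0 0 0"
}}

```text
time_s: 16.37
position: [0.4959, 0.1084, 0.0395]
tcp_rot: [[0.226, -0.0, 0.974], [-0.974, 0.0, 0.226], [-0.0, -1.0, 0.0]]
force: [0.6, -0.4, -4.2]
opening: 0.404
```

>>> {"api": "send_rows", "payload": {
  "moves": "25 0 1 0 0;25 0 0.6 0 0;25 0 0 0 0;25 0 0 0 0"
}}

```text
time_s: 16.7
position: [0.4959, 0.1084, 0.0381]
tcp_rot: [[0.226, 0.0, 0.974], [-0.974, 0.0, 0.226], [0.0, -1.0, 0.0]]
force: [-0.5, 0.4, -2.5]
opening: 0.401
```

>>> {"api": "send_rows", "payload": {
  "moves": "25 0 0.5 0 0;25 0 0 0 0"
}}

```text
time_s: 16.87
position: [0.4958, 0.1084, 0.0375]
tcp_rot: [[0.226, 0.0, 0.974], [-0.974, -0.0, 0.226], [0.0, -1.0, 0.0]]
force: [-0.4, -0.1, -3.2]
opening: 0.4
```

>>> {"api": "send_rows", "payload": {
  "moves": "25 0 0.5 0 0;25 0 0 0 0"
}}

```text
time_s: 17.03
position: [0.4958, 0.1084, 0.0373]
tcp_rot: [[0.226, 0.0, 0.974], [-0.974, -0.0, 0.226], [0.0, -1.0, 0.0]]
force: [-0.1, 0.2, 0.5]
opening: 0.402
```

The wrist load is off, so the weight now rests on the striker. Releasing slowly.

>>> {"api": "send_rows", "payload": {
  "moves": "25 0 0.2 0 0;36 0 0 0 0;40 0 0 0 0;45 0 0 0 0;52 0 0 0 0;60 0 0 0 0;60 0 0 0 0;60 0 -10 0 0;60 0 -25 0 0;60 0 -40 0 0;60 0 -40 0 0;60 0 -10 0 0;60 35 0 20 0;60 35 0 20 0;60 35 0 20 0;60 35 0 20 0;60 0 0 0 0"
}}

```text
time_s: 18.45
position: [0.6121, -0.0163, 0.1629]
tcp_rot: [[0.221, 0.01, 0.975], [-0.975, -0.004, 0.221], [0.006, -1.0, 0.009]]
force: [0.3, -0.1, 0.8]
opening: 0.685
```

```bash
python3 go.py 0.6185 -0.313 0.15 -106; python3 look.py i weight striker plate file_holder
```

```text
t 18.45 pos [ 0.6121 -0.0163  0.1629] ang -77.22 tilt [ 0.006 -1.     0.009] open 59.6 F [ 0.3 -0.1  0.8] j6 65.4
yaw 28.78 shift [283.4  14.2  87.8] len 297.1
top plate 0.47 [262. 206. 284. 216.] ztop 0.018 [474.8  93.3] [145.1  50.8] 16.0
top file_holder 0.84 [458. 194. 479. 218.] ztop 0.033 [ 553.3 -454.4] [60.1 33.3] 3.6
top file_holder 0.7 [406. 141. 432. 159.] ztop 0.032 [ 716.7 -313.6] [59.  34.2] 78.2
side weight 0.48 [288. 226. 299. 242.] ztop 0.077 [493.3 109.6] [15.8 16.6] 63.2
side striker 0.64 [290. 238. 301. 246.] ztop 0.031 [489.9 119.9] [35.9 15.9] 18.0
side plate 0.94 [280. 228. 313. 256.] ztop 0.018 [493.6 111.5] [94.  84.1] 30.9
side file_holder 0.66 [332. 132. 347. 150.] ztop 0.034 [ 614.7 -310.6] [32.5 50. ] 74.4
side file_holder 0.5 [310. 122. 325. 136.] ztop 0.033 [ 660. -216.] [ 34.3 281.8] 24.9
```

>>> {"api": "send_rows", "payload": {
  "moves": "80 0 0 0 7.15;80 0 0 0 7.15;80 0 0 0 7.15;80 0 0 0 7.15;80 35.4 0 11 0;80 35.4 0 11 0;80 35.4 0 11 0;80 35.4 0 11 0;80 35.4 0 11 0;80 35.4 0 11 0;80 35.4 0 11 0;80 35.4 0 11 0;80 0 0 0 0;80 0 0 0 0"
}}

```text
time_s: 20.12
position: [0.6139, -0.3085, 0.1616]
tcp_rot: [[-0.271, 0.0, 0.963], [-0.963, -0.0, -0.271], [0.0, -1.0, 0.0]]
force: [-0.2, -0.1, 0.3]
opening: 0.921
```

```bash
python3 go.py 0.618 -0.313 0.007 -105.7; python3 look.py j weight striker plate tin
```

```text
t 20.1167 pos [ 0.6139 -0.3085  0.1616] ang -105.73 tilt [ 0. -1.  0.] open 80.1 F [-0.2 -0.1  0.3] j6 69.7
yaw -0.03 shift [  3.2 154.6   5.1] len 154.7
top plate 0.67 [256. 206. 291. 238.] ztop 0.018 [497.3 106.9] [92.1 90.3] 33.1
top tin 0.8 [184. 252. 202. 271.] ztop 0.029 [386.4 322.8] [44.8 45.2] 70.9
side weight 0.67 [288. 225. 300. 240.] ztop 0.077 [493.8 108.9] [14.  21.6] 35.8
side weight 0.28 [210. 259. 226. 278.] ztop 0.028 [611.7 303.7] [34.8 63.7] 63.0
side striker 0.51 [292. 237. 304. 247.] ztop 0.032 [486.4 120.9] [28.8  7.1] 29.5
side plate 0.8 [278. 230. 312. 254.] ztop 0.018 [494.5 111.6] [89.8 85.5] 33.1
side tin 0.85 [272. 305. 290. 328.] ztop 0.030 [385.1 326.4] [47.2 43.2] 2.7
```

>>> {"api": "send_rows", "payload": {
  "moves": "62 3.2 30 5.1 0;62 0 35 0 0;62 0 35 0 0;62 0 30 0 0;62 0 15 0 0;62 0 8 0 0;62 0 0 0 0;22 0 0 0 0;22 0 0 0 0;22 0 0 0 0;22 0 0 0 0;22 0 0 0 0;22 0 0 0 0;22 0 0 0 0;22 0 0 0 0"
}}

```text
time_s: 21.87
position: [0.6188, -0.3123, 0.0103]
tcp_rot: [[-0.268, 0.002, 0.963], [-0.963, -0.003, -0.268], [0.002, -1.0, 0.002]]
force: [-1.7, -2.2, 5.1]
opening: 0.385
```

>>> {"api": "send_rows", "payload": {
  "moves": "22 0 -5 0 0;22 0 -15 0 0;22 0 -35 0 0;22 0 -40 0 0;22 0 -35 0 -7;22 0 0 0 -7;22 0 0 0 -7;22 0 0 0 0"
}}

```text
time_s: 22.53
position: [0.618, -0.3099, 0.1399]
tcp_rot: [[0.097, 0.0, 0.995], [-0.995, 0.001, 0.097], [-0.001, -1.0, 0.0]]
force: [-0.7, 0.4, -3.6]
opening: 0.392
```

```bash
python3 go.py 0.479 -0.016 0.14 -8; python3 go.py 0.479 -0.016 0.14 ; python3 look.py k file_holder
```

```text
t 22.5333 pos [ 0.618  -0.3099  0.1399] ang -84.42 tilt [-0.001 -1.     0.   ] open 34.1 F [-0.7  0.4 -3.6] j6 48.5
yaw -76.42 shift [-1.786e+02  1.000e-01  2.717e+02] len 325.1
t 22.5333 pos [ 0.618  -0.3099  0.1399] ang -84.42 tilt [-0.001 -1.     0.   ] open 34.1 F [-0.7  0.4 -3.6] j6 48.5
yaw 0.0 shift [-3.060e+02  1.000e-01 -1.098e+02] len 325.1
side file_holder 0.7 [309. 119. 325. 139.] ztop 0.034 [ 714.5 -313. ] [56.2 36.1] 77.2
side file_holder 0.7 [340. 116. 357. 130.] ztop 0.036 [ 626.  -367.2] [ 44.8 157.5] 16.1
```

>>> {"api": "send_rows", "payload": {
  "moves": "22 0 0 0 -6.95;22 0 0 0 -6.95;22 0 0 0 -6.95;22 0 0 0 -6.95;22 0 0 0 -6.95;22 0 0 0 -6.95;22 0 0 0 -6.95;22 0 0 0 -6.95;22 0 0 0 -6.95;22 0 0 0 -6.95;22 0 0 0 -6.95;22 0 0 0 0"
}}

```text
time_s: 23.73
position: [0.6178, -0.3105, 0.1378]
tcp_rot: [[0.99, -0.001, 0.14], [-0.14, 0.001, 0.99], [-0.002, -1.0, 0.001]]
force: [-0.3, 0.4, -3.9]
opening: 0.39
```

>>> {"api": "send_rows", "payload": {
  "moves": "22 -19.7 0 30.2 0;22 -19.7 0 30.2 0;22 -19.7 0 30.2 0;22 -19.7 0 30.2 0;22 -19.7 0 30.2 0;22 -19.7 0 30.2 0;22 -19.7 0 30.2 0;22 -19.7 0 30.2 0;22 -19.7 0 30.2 0;22 0 0 0 0;22 0 0 0 0"
}}

```text
time_s: 24.65
position: [0.4796, -0.0148, 0.1388]
tcp_rot: [[0.99, -0.001, 0.141], [-0.141, 0.0, 0.99], [-0.001, -1.0, 0.0]]
force: [1.0, -0.4, -3.8]
opening: 0.388
```

```bash
python3 go.py 0.480 -0.0155 0.0163 -8; python3 look.py l file_holder stand plate weight
```

```text
t 24.65 pos [ 0.4796 -0.0148  0.1388] ang -8.12 tilt [-0.001 -1.     0.   ] open 33.8 F [ 1.  -0.4 -3.8] j6 -7.0
yaw -0.12 shift [  0.7 122.5  -0.7] len 122.5
top file_holder 0.75 [440. 164. 462. 180.] ztop 0.033 [ 645.9 -416.2] [56.1 33.3] 76.2
top file_holder 0.72 [460. 192. 478. 218.] ztop 0.033 [ 554.3 -455.2] [58.3 33.1] 3.0
top stand 0.79 [362. 222. 376. 247.] ztop 0.070 [ 429.7 -110.9] [ 54.6 156.1] 37.7
top plate 0.77 [257. 205. 292. 238.] ztop 0.019 [498.6 107.5] [91.1 90.1] 27.4
top plate 0.55 [269. 213. 278. 227.] ztop 0.079 [494.2 107.1] [19.6 13.5] 1.1
top weight 0.7 [271. 214. 274. 228.] ztop 0.079 [494.2 107.1] [19.6 13.5] 1.1
top weight 0.52 [ 71. 165. 127. 231.] ztop 0.117 [566.8 577.8] [69.2 68.1] 70.6
side file_holder 0.62 [316. 180. 327. 199.] ztop 0.162 [480.5  -0.1] [36.9 29.4] 85.4
side stand 0.61 [350. 183. 366. 202.] ztop 0.070 [426.  -87.4] [ 33.1 161.3] 19.4
side plate 0.75 [277. 229. 313. 255.] ztop 0.018 [493.1 111.2] [91.2 85.3] 39.5
side plate 0.74 [288. 228. 304. 240.] ztop 0.077 [495.1 107.1] [14.  18.9] 35.8
side weight 0.59 [289. 225. 301. 241.] ztop 0.077 [493. 109.] [16.3 14. ] 26.1
side weight 0.27 [271. 305. 290. 325.] ztop 0.030 [386.3 325. ] [43.1 42.9] 57.9
```

>>> {"api": "send_rows", "payload": {
  "moves": "22 0.5 20 -0.7 0;22 0 30 0 0;22 0 30 0 0;22 0 20 0 0;22 0 12 0 0;22 0 5 0 0;22 0 2 0 0;22 0 0 0 0;22 0 0 0 0"
}}

```text
time_s: 25.9
position: [0.4822, -0.0178, 0.0204]
tcp_rot: [[0.99, 0.002, 0.141], [-0.141, -0.0, 0.99], [0.002, -1.0, -0.0]]
force: [0.5, 0.3, -2.9]
opening: 0.388
```

>>> {"api": "send_rows", "payload": {
  "moves": "22 0 1 0 0;22 0 1 0 0;22 0 0 0 0;22 0 0 0 0"
}}

```text
time_s: 26.23
position: [0.4816, -0.0175, 0.0181]
tcp_rot: [[0.99, 0.001, 0.141], [-0.141, -0.0, 0.99], [0.001, -1.0, -0.0]]
force: [0.2, 0.1, -3.6]
opening: 0.391
```

>>> {"api": "send_rows", "payload": {
  "moves": "22 -1.8 0 1.7 0;22 0 1 0 0;22 0 0.7 0 0;22 0 0 0 0;22 0 0 0 0"
}}

```text
time_s: 26.65
position: [0.4795, -0.0153, 0.0163]
tcp_rot: [[0.99, -0.001, 0.141], [-0.141, 0.0, 0.99], [-0.001, -1.0, 0.0]]
force: [-1.1, 1.5, 1.8]
opening: 0.391
```

>>> {"api": "send_rows", "payload": {
  "moves": "22 0 0.7 0 0;22 0 0 0 0;22 0 0 0 0"
}}

```text
time_s: 26.9
position: [0.4794, -0.0154, 0.0162]
tcp_rot: [[0.99, -0.0, 0.141], [-0.141, 0.0, 0.99], [-0.0, -1.0, 0.0]]
force: [-3.1, 0.8, 9.1]
opening: 0.387
```

>>> {"api": "send_rows", "payload": {
  "moves": "36 0 0 0 0;45 0 0 0 0;55 0 0 0 0;60 0 0 0 0;60 0 0 0 0;60 0 -10 0 0;60 0 -30 0 0;60 0 -40 0 0;80 0 -40 0 0;80 0 -20 0 0;80 0 0 0 0"
}}

```text
time_s: 27.82
position: [0.483, -0.0163, 0.1605]
tcp_rot: [[0.99, 0.011, 0.141], [-0.141, -0.003, 0.99], [0.011, -1.0, -0.001]]
force: [0.5, 0.5, 0.2]
opening: 0.837
```

>>> {"api": "send_rows", "payload": {
  "moves": "87 0 0 0 -6.92;87 0 0 0 -6.92;87 0 0 0 -6.92;87 0 0 0 -6.92;87 0 0 0 -6.92;87 0 0 0 -6.92;87 0 0 0 -6.92;87 0 0 0 -6.92;87 0 0 0 -6.92;87 0 0 0 -6.92;87 0 0 0 -6.92;87 0 0 0 -6.92;87 0 0 0 -6.92;87 0 0 0 0"
}}

```text
time_s: 28.98
position: [0.4792, -0.0154, 0.1548]
tcp_rot: [[0.14, -0.002, -0.99], [0.99, 0.0, 0.14], [0.0, -1.0, 0.002]]
force: [-0.0, 0.1, 0.2]
opening: 0.998
```

```bash
python3 go.py 0.387 0.325 0.15 82; python3 look.py m file_holder stand plate weight striker
```

```text
t 28.9833 pos [ 0.4792 -0.0154  0.1548] ang 81.98 tilt [ 0.    -1.     0.002] open 86.9 F [-0.   0.1  0.2] j6 -97.2
yaw -0.02 shift [324.3   5.1 138.6] len 352.7
top file_holder 0.83 [457. 195. 478. 217.] ztop 0.032 [ 554.1 -455.7] [58.6 33.6] 6.0
top file_holder 0.67 [441. 165. 465. 181.] ztop 0.032 [ 646.1 -416.1] [61.  34.4] 74.2
top plate 0.71 [256. 205. 290. 240.] ztop 0.018 [492.2 111.6] [96.8 80. ] 20.2
top weight 0.67 [269. 212. 274. 229.] ztop 0.077 [494.4 108.5] [19.6 16.2] 1.2
side file_holder 0.86 [311. 202. 336. 226.] ztop 0.040 [476.9 -12.1] [61.  33.9] 79.4
side file_holder 0.58 [368. 123. 372. 133.] ztop 0.032 [ 571.2 -446.7] [22.  18.5] 12.9
side stand 0.89 [340. 173. 362. 200.] ztop 0.070 [ 462.2 -140.1] [68.1 68.8] 25.8
side plate 0.71 [278. 225. 313. 254.] ztop 0.019 [494.2 109.7] [92.5 87.7] 33.6
side weight 0.65 [288. 229. 304. 241.] ztop 0.077 [492.9 110.1] [16.7 13.9] 66.1
side weight 0.47 [300. 243. 300. 242.] ztop 0.030 [475.5 116.2] [7.3 1.3] 85.2
side striker 0.53 [340. 174. 363. 204.] ztop 0.069 [ 462.4 -139.5] [67. 70.] 31.2
```

>>> {"api": "send_rows", "payload": {
  "moves": "87 36 0 15.4 0;87 36 0 15.4 0;87 36 0 15.4 0;87 36 0 15.4 0;87 36 0 15.4 0;87 36 0 15.4 0;87 36 0 15.4 0;87 36 0 15.4 0;87 36 0 15.4 0;87 0 20 0 0;87 0 20 0 0;87 0 0 0 0;87 0 0 0 0"
}}

```text
time_s: 30.67
position: [0.3876, 0.3245, 0.1147]
tcp_rot: [[0.141, -0.003, -0.99], [0.99, -0.001, 0.141], [-0.002, -1.0, 0.002]]
force: [-0.3, 0.0, -0.7]
opening: 0.999
```

```bash
python3 go.py 0.387 0.3253 0.007 82
```

```text
t 30.6667 pos [0.3876 0.3245 0.1147] ang 81.88 tilt [-0.002 -1.     0.002] open 86.9 F [-0.3  0.  -0.7] j6 -54.6
yaw -0.12 shift [  0.9 107.7   0.4] len 107.7
```

>>> {"api": "send_rows", "payload": {
  "moves": "87 0.9 30 0.4 0;87 0 35 0 0;87 0 22 0 0;87 0 12 0 0;87 0 7 0 0;87 0 0 0 0;40 0 0 0 0;40 0 0 0 0;40 0 0 0 0;40 0 0 0 0;40 0 0 0 0;40 0 0 0 0;40 0 0 0 0;40 0 0 0 0"
}}

```text
time_s: 31.83
position: [0.3883, 0.3258, 0.0097]
tcp_rot: [[0.141, 0.0, -0.99], [0.99, 0.0, 0.141], [0.0, -1.0, -0.0]]
force: [-0.1, -0.2, 3.3]
opening: 0.566
```

>>> {"api": "send_rows", "payload": {
  "moves": "40 0 -5 0 0;40 0 -15 0 0;40 0 -35 0 0;40 0 -40 0 0;40 0 -35 0 0;40 0 0 0 0;40 0 0 0 0"
}}

```text
time_s: 32.42
position: [0.3894, 0.3264, 0.1415]
tcp_rot: [[0.141, 0.005, -0.99], [0.99, 0.002, 0.141], [0.003, -1.0, -0.004]]
force: [-0.2, 0.3, -1.8]
opening: 0.563
```

```bash
python3 go.py 0.599 0.094 0.14; python3 look.py n plate weight board
```

```text
t 32.4167 pos [0.3894 0.3264 0.1415] ang 81.87 tilt [ 0.003 -1.    -0.004] open 49.0 F [-0.2  0.3 -1.8] j6 -54.5
yaw 0.0 shift [-200.5    1.9 -240.4] len 313.0
top plate 0.86 [256. 206. 293. 238.] ztop 0.017 [497.8 105.8] [91.1 92.8] 7.2
top weight 0.71 [272. 212. 275. 228.] ztop 0.078 [494.4 108.5] [18.8 16.3] 0.3
top board 0.91 [251. 175. 382. 262.] ztop 0.009 [522.  -22.6] [367.9 205. ] 82.3
side weight 0.74 [210. 259. 233. 279.] ztop 0.027 [610.6 304. ] [35.2 63.8] 64.1
side board 0.76 [247. 189. 378. 248.] ztop 0.013 [352.1  81.9] [407.3 425.5] 58.7
```

>>> {"api": "send_rows", "payload": {
  "moves": "40 -25 0 -30.1 0;40 -25 0 -30.1 0;40 -25 0 -30.1 0;40 -25 0 -30.1 0;40 -25 0 -30.1 0;40 -25 0 -30.1 0;40 -25 0 -30.1 0;40 -25 0 -30.1 0;40 0 0 0 0;40 0 0 0 0"
}}

```text
time_s: 33.65
position: [0.5996, 0.0915, 0.1384]
tcp_rot: [[0.145, -0.0, -0.989], [0.989, 0.0, 0.145], [0.0, -1.0, 0.0]]
force: [-0.4, 0.2, -0.5]
opening: 0.564
```

```bash
python3 go.py 0.5995 0.094 0.0155 82; python3 look.py o tin plate
```

```text
t 33.65 pos [0.5996 0.0915 0.1384] ang 81.64 tilt [ 0. -1.  0.] open 49.1 F [-0.4  0.2 -0.5] j6 -83.5
yaw -0.36 shift [  2.4 122.9   0.4] len 123.0
side tin 0.7 [267. 182. 279. 204.] ztop 0.157 [582.7  95. ] [26.2 44.7] 4.1
side tin 0.39 [292. 239. 302. 248.] ztop 0.030 [487.1 122.8] [25.6  8.1] 25.5
side plate 0.96 [278. 229. 312. 256.] ztop 0.018 [492.2 111.5] [92.6 82.8] 37.7
```

>>> {"api": "send_rows", "payload": {
  "moves": "40 2.4 20 0 0;40 0 30 0 0;40 0 30 0 0;40 0 20 0 0;40 0 10 0 0;40 0 5 0 0;40 0 3 0 0;40 0 0 0 0;40 0 0 0 0"
}}

```text
time_s: 34.7
position: [0.5996, 0.0962, 0.0226]
tcp_rot: [[0.141, 0.002, -0.99], [0.99, -0.0, 0.141], [0.0, -1.0, -0.002]]
force: [0.6, -0.5, -0.4]
opening: 0.563
```

```bash
python3 go.py 0.5995 0.094 0.0155 82
```

```text
t 34.7 pos [0.5996 0.0962 0.0226] ang 81.88 tilt [ 0.    -1.    -0.002] open 49.0 F [ 0.6 -0.5 -0.4] j6 -83.3
yaw -0.12 shift [-2.2  7.1 -0.2] len 7.4
```

>>> {"api": "send_rows", "payload": {
  "moves": "40 -2.2 3 0 0;40 0 2 0 0;40 0 1 0 0;40 0 0 0 0;40 0 0 0 0"
}}

```text
time_s: 35.12
position: [0.5986, 0.0937, 0.0157]
tcp_rot: [[0.142, 0.001, -0.99], [0.99, -0.0, 0.142], [-0.0, -1.0, -0.001]]
force: [0.1, -1.5, 0.5]
opening: 0.566
```

>>> {"api": "send_rows", "payload": {
  "moves": "40 0 0.7 0 0;40 0 0 0 0;40 0 0 0 0"
}}

```text
time_s: 35.37
position: [0.5986, 0.0937, 0.0157]
tcp_rot: [[0.141, 0.001, -0.99], [0.99, -0.0, 0.141], [-0.0, -1.0, -0.001]]
force: [-1.5, -1.4, 5.8]
opening: 0.567
```

```bash
python3 go.py 0.5995 0.094 0.0155 82
```

```text
t 35.3667 pos [0.5986 0.0937 0.0157] ang 81.87 tilt [-0.    -1.    -0.001] open 49.3 F [-1.5 -1.4  5.8] j6 -83.5
yaw -0.13 shift [ 0.5  0.2 -0.8] len 1.0
```

>>> {"api": "send_rows", "payload": {
  "moves": "50 0 0 0 0;55 0 0 0 0;62 0 0 0 0;70 0 0 0 0;70 0 0 0 0;70 0 -10 0 0;70 0 -30 0 0;70 0 -40 0 0;70 0 -40 0 0;70 0 -40 0 0;70 -41 0 0 0;70 -41 0 0 0;70 -41 0 0 0;70 -41 0 0 0;70 -41 0 0 0;70 -41 0 0 0;70 -41 0 0 0;70 -41 0 0 0;70 -41 0 0 0;70 0 0 0 0"
}}

```text
time_s: 37.03
position: [0.5458, -0.2801, 0.1757]
tcp_rot: [[0.148, 0.003, -0.989], [0.989, -0.006, 0.148], [-0.006, -1.0, -0.004]]
force: [0.7, 0.8, 0.8]
opening: 0.802
```

>>> {"api": "send_rows", "payload": {
  "moves": "70 -40 0 0 0;70 -40 0 0 0;70 -40 0 0 0;70 -40 0 0 0;70 -40 0 0 0;70 0 0 0 0;70 0 0 0 0"
}}

```text
time_s: 37.62
position: [0.5169, -0.4717, 0.1748]
tcp_rot: [[0.145, 0.001, -0.989], [0.989, -0.0, 0.145], [-0.0, -1.0, -0.001]]
force: [0.3, 0.4, 0.7]
opening: 0.804
```

```bash
python3 look.py p tin plate file_holder weight striker stand board coin sanding_block; python3 - <<'E'
import cv2
a=cv2.resize(cv2.imread("pics/side_p.png")[155:295,205:385],None,fx=2.2,fy=2.2,interpolation=3)
b=cv2.resize(cv2.imread("pics/top_p.png")[140:290,180:360],None,fx=2.2,fy=2.2,interpolation=3)
h=a.shape[0]; cv2.imwrite("pics/vp.png",cv2.hconcat([a,b[:h]]))
E
```

```text
top tin 0.81 [268. 178. 285. 200.] ztop 0.035 [596.8  92.1] [46.  45.7] 65.0
top tin 0.25 [252. 171. 382. 258.] ztop 0.009 [522.5 -22.2] [367.3 203.9] 82.3
top plate 0.96 [256. 207. 293. 239.] ztop 0.018 [496.7 107. ] [87.5 91.9] 40.0
top file_holder 0.8 [305. 217. 330. 238.] ztop 0.039 [479.1 -14.2] [58.8 33.9] 82.0
top file_holder 0.72 [441. 166. 464. 182.] ztop 0.032 [ 645.9 -413.2] [52.1 31.8] 73.4
top weight 0.48 [269. 211. 276. 228.] ztop 0.077 [495.7 108.6] [16.4 16.3] 1.3
top stand 0.93 [350. 218. 375. 246.] ztop 0.069 [ 463.6 -140.5] [66.7 68.9] 37.1
top stand 0.24 [302. 219. 327. 238.] ztop 0.039 [479.1 -14.2] [58.8 33.9] 82.0
top board 0.59 [249. 172. 385. 259.] ztop 0.009 [522.5 -23. ] [369.2 204.5] 82.2
top sanding_block 0.73 [269. 213. 276. 227.] ztop 0.078 [495.7 108.6] [16.4 16.3] 1.3
top sanding_block 0.66 [197. 171. 215. 194.] ztop 0.027 [612.5 302.2] [35.1 62.1] 64.1
side tin 0.67 [263. 210. 282. 234.] ztop 0.036 [594.4  93.1] [45.6 48.8] 24.4
side plate 0.69 [278. 228. 312. 255.] ztop 0.018 [495.  108.3] [92.2 88.9] 36.3
side plate 0.25 [135. 312. 194. 392.] ztop 
[... 256 characters left out ...]
0.077 [493.4 107. ] [16.8 20. ] 35.6
side striker 0.56 [289. 239. 302. 244.] ztop 0.028 [486.9 120. ] [34.2 11.5] 33.2
side striker 0.17 [342. 173. 362. 201.] ztop 0.070 [ 459.8 -138.6] [63.9 69.5] 32.6
side stand 0.59 [342. 173. 364. 204.] ztop 0.070 [ 461.4 -140. ] [69.1 66.3] 81.4
side board 0.74 [244. 163. 376. 268.] ztop 0.011 [521.3 -20.7] [371.7 205.7] 82.0
side board 0.44 [209. 257. 230. 279.] ztop 0.027 [612.9 303.8] [33.7 63.4] 63.8
side coin 0.5 [287. 223. 303. 241.] ztop 0.077 [493.4 107. ] [16.8 20. ] 35.6
side sanding_block 0.58 [209. 257. 229. 277.] ztop 0.027 [612.6 303.3] [34.7 63.4] 63.5
side sanding_block 0.51 [296. 242. 302. 245.] ztop 0.028 [480.9 119.8] [20.6  3.7] 50.9
```

View pics/vp.png

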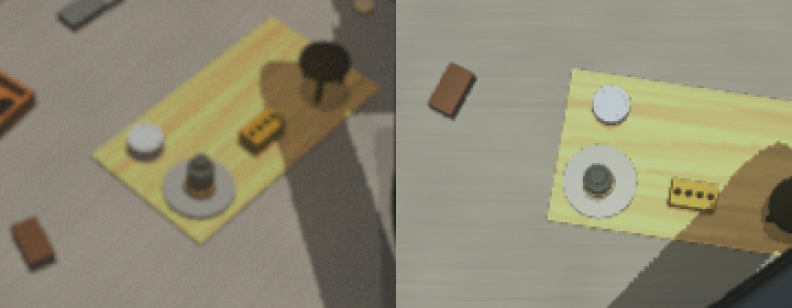

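```bash
python3 -c "
from h import *
s=read_state();print(s['time_s'],s['qvel'],s['force']);print(hand_in())"
```

```text
38.6167 [-0.07189683 -0.02709977 -0.07953928 -0.04325847 -0.01639113  0.06317496] [-0.07848803  0.92798494  0.29597191]
the job is handed in; nothing more can be done
None
```

The job is done and handed in at about 38.6 s of the 106 s allowed; everything is released and the gripper is clear.

**What I did, in the order asked:**
- I set the striker flat on the plate.
- I lowered the weight onto it in steps of 1 mm or less until the wrist load came off, then released it.
- I stood the brass file holder, holes up, midway between plate and stand.
- I stood the tin behind the plate.

**Last checks (top and side cameras):**
- **Weight and striker:** the weight is upright, its top at 77–78 mm against 76 mm expected. It sits within about 2 mm of the plate centre. The striker read about 2 mm off centre before the weight went on; afterwards the weight mostly hides it.
- **File holder:** at (479, -14) mm against the computed midpoint of (479, -16) mm.
- **Tin:** square behind the plate to within about 1 mm. The gap measures 27.5–28 mm, slightly short of 30 mm; I left it.
- **Bystanders:** the sanding block reads the same as at the start. The networks did not find the playing piece in the last pictures; by eye it shows at its old place in the side picture, and the arm never came low near it.

**What went wrong or disagreed:**
- I overshot by 36 mm while carrying the weight, still 18 mm above the striker, and corrected it before lowering.
- The two cameras disagreed with each other by 1–2 mm, within their stated calibration.

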